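# Fit the pinch-type dust cap to the inspection lens

### The job

Put the dust cap on the upward-looking inspection lens: pinch its two orange tabs together and lift it, lower it tabs-pinched into the lens mouth, press it down gently against the sprung blue seal ring (never with more than about 20 N), and let the tabs spring out under the rim so that the cap stays locked on, level, with nothing holding it. How far the focus barrel is extended is not known, so feel for the height; leave the beaker, the petri dish and the marker where they are.

Things in the scene. Friction and masses are not known exactly. Their poses are not given: they have to be found in the camera images.
- cap_grip (a point): Between the two orange finger tabs of the black dust cap (82 mm across, 90 g, upright on the worktop): on its axis, 41 mm above its underside; z up, y through both tabs. The tabs rise from the flange's top (18 mm above the underside) to 50 mm; each is 24 mm wide along x, 5 mm thick, outer faces at y = +-20 mm at rest, +-14 mm fully pinched.
- cap: The same cap; origin under its centre. Below its flange (underside 14 mm up) is a spigot 57 mm in diameter, chamfered 3 mm at the foot. From it the tabs' orange lugs (14 mm wide, 1 to 6 mm up) stand out to 33.5 mm from the axis at rest; pinched, they draw inside the spigot. It fits the lens at any angle about its axis.
- tab_a (a joint): How far the cap's tab on its +y side is pinched inward: 0 at rest, sprung out; 0.006 m fully pinched, at its stop. The spring pushes back with 6 N at first, 12 N at the stop.
- tab_b (a joint): The same for the tab on the cap's -y side.
- lens_axis (a point): On the vertical axis of the inspection lens, 85 mm above the worktop: the rim of its silver focus barrel (84 mm across) with the barrel right in. The barrel really stands 0 to 30 mm higher, not reported, and stays where it is. The mouth in the rim is 61 mm in diameter through a lip 6 mm thick; below it the bore is 72 mm wide, clear to 23 mm below the rim.
- lens: The same lens; origin under its centre. Round dark steel foot 120 mm across, 12 mm high, fixed to the worktop; black sleeve 92 mm across up to 50 mm; barrel above it, with a blue seal ring (67 to 82 mm in diameter) on the rim.
- seal (a joint): How far the blue sprung ring, whose top is 6 mm above the rim when free, is pushed down by the cap's flange: 0 free, 0.006 m at its stop, where the flange meets the hard rim. At 4 mm (5 N) the pinched lugs pass below the lip; 6 N gives 5 mm, 7 N the stop. Let go there, the cap rises until its lugs hook under the lip; the ring then stays about 4 mm down.
- beaker: Glass beaker, 56 x 64 mm, 70 mm high, standing left of the cap; bystander. Origin under its centre.
- petri: Closed petri dish, 90 mm across, 16 mm high, lying right of the lens; bystander. Origin under its centre.
- marker: White marker pen with a blue cap, 135 mm long, 15 mm high, lying between cap and lens; bystander. Origin under its centre.

How it is judged:
By the outcome, as a careful person would: the job done as asked, in the order asked, and still so for the second after the job is handed in, with the robot touching nothing.
It also fails if it takes over 51 s, if anything falls off the work surface, if the arm or the gripper's body presses on something with over 40 N, if the wrist force passes 120 N, or if a joint passes its speed limit or range.

### The arm

A 6-joint arm with a two-finger parallel gripper is mounted at the origin on a cart in front of the work surface, level with it; the furniture and walls round the work are solid. World frame = base frame: x ahead of the robot, y to its left, z up, the work surface at z = 0. Lengths are in m, angles in rad, forces in N, time in s.
With the tool pointing down it reaches from about 0.35 to 0.85 m from the base axis. Payload 8.1 kg.
Tool frame: the origin (TCP) lies at the very end of the fingers, on their centre line; the grasp point (between the pads) lies 19 mm behind it; x points along the fingers, z is the direction in which the jaws open and shut, and the axes are right-handed (so a half turn about x gives the same grasp; the last joint's range is limited). The gripper opens to 85 mm and grips with 20 to 120 N. Pads are 22 mm wide; open, the fingers measure 114 mm over their backs; the gripper's body (76 mm by 85 mm) begins 54 mm behind the grasp point. The pads swing forward as they close: fully open they stand 13 mm farther back than shut.
Start: joints at [-1.296, 0.13, 1.488, -0, 1.523, -0.085], TCP at [0.211, -0.562, 0.231] pointing down, gripper open.
Joint ranges: [-2.96, 2.96], [-0.89, 2.26], [0.02, 2.5], [-1.34, 4.48], [0, 2.73], [-2.66, 2.66]. Speed limits (rad/s): [2.39, 2.39, 2.79, 3.14, 3.14, 3.14].

### API

Orientations are given as a unit quaternion [x, y, z, w].
In Python, from workcell import monitor, imaging, job_done gives the robot as it stands. The module is installed in compiled form; this text tells all that it offers.
- The arm moves only by the tool jog_arm, never from a script. Its argument "moves" is a list of rows, each an object with "travel": the shift along the tool's x, y, z in cm, a list of three; "twist": the turn, a rotation vector about the tool's x, y, z in degrees, a list of three. A call has 1 to 8 rows; each row is the pose to reach, as a shift and turn from the pose measured when the call began, along the tool's axes at that moment; what a row does not reach only later rows make up. A row lasts 1/12 s, in which the tool goes at most 41.7 mm and 7.16 degrees, less where a joint would pass 70% of its speed; a pose out of reach is approached as far as the arm can. A call with a gripper value outside its range is refused whole. "jaw" is the opening, from -1 (shut) to 1 (fully open), so that 0 is half open, set as the call begins (left out, the last holds). The fingers move at their own pace and stop on an object; the grip force is fixed at half the most. Time passes only in rows, so rows that repeat a pose let the fingers close. It gives the time, the measured TCP pose, the force and the opening at its end, in the units of the state.
- monitor.state(): the state, without advancing time (a new reading comes with each control period).
- imaging.grab_frame(name): name is "scene" or "top" or "wrist"; returns the picture (480x640x3 uint8, red, green, blue); there is no depth.
- imaging.camera_info(name): a dict with "intrinsics" (3x3 intrinsics, pixels), "world_from_camera" (4x4, takes a point from camera to world coordinates); the wrist camera has in their place "tool_from_camera" (4x4, takes a point from camera to tool coordinates, whose origin is the TCP and whose axes are the tool frame's). Camera axes: x right, y up, looking along -z (the intrinsics and any distortion apply to the point x, -y, -z); pixel columns grow to the right and rows downward; lengths in m; the calibration is good to about 2 mm. A picture is of the moment at which its call begins: read the wrist's pose just before it. camera_info takes no time and is no camera call.
- job_done(): hands the job in, once; it reports no verdict.
The state is a dict: "time": time; "joint_pos": joint angles; "joint_vel": joint speeds; "joint_efforts": joint torques, N m; "ee_pos": TCP position; "eef_rot": TCP orientation; "force": force on the tool from outside, world axes, zero at the start; "ft_torque": the same for the moment, N m; "grip_width": opening from 0.0 (shut) to 1.0 (fully open).
Only numpy, scipy, OpenCV 4.12 (cv2) and the standard library are available. Lean on these libraries where they do the work, as an engineer would, in place of code of your own. Each camera call takes 0.05 s, during which the arm holds its last target. There are 200 camera calls.

## Working session

There is one attempt and no reset: what is moved stays moved. The work goes in short steps, Python scripts to look and compute and a tool call to move; the robot and the scene stay as the last step left them, time stands still between calls to the robot, and variables do not carry over. Pictures are saved under pics/ and viewed, about 8 in all and at most 12, crops included, and the job is handed in when it is done.

Besides the shell and the picture viewer there is one more tool, called after "Call:" as name(argument=value, ...) on one line, values as JSON. jog_arm: Moves the arm, as the interface text tells. Its arguments: {"type":"object","properties":{"moves":{"type":"array"},"jaw":{"type":"number"}},"required":["moves"]}

```bash
mkdir -p pics; python3 - <<'E'
from workcell import monitor, imaging
import cv2,numpy as np
s=monitor.state();print(s)
for n in("scene","top"):
    cv2.imwrite(f"pics/{n}1.png",imaging.grab_frame(n)[:,:,::-1])
    c=imaging.camera_info(n);print(n,{k:np.round(v,4).tolist() if not isinstance(v,str) else v for k,v in c.items()})
c=imaging.camera_info("wrist");print({k:np.round(v,4).tolist() for k,v in c.items()})
E
```

```text
{'time': 0.0, 'joint_pos': array([-1.29634905e+00,  1.31183259e-01,  1.48926759e+00,  1.39632829e-05,
        1.52300529e+00, -8.54020853e-02]), 'joint_vel': array([-1.37394996e-03, -3.79268527e-05,  9.26125144e-04, -1.50762777e-04,
       -1.04908519e-03, -4.48876206e-05]), 'joint_efforts': array([ 1.26480179e-03, -5.69397640e+01, -5.00547016e+01,  5.16576256e-05,
        1.47104042e-02, -2.54953886e-05]), 'ee_pos': array([ 0.21115557, -0.56103186,  0.23023766]), 'eef_rot': array([ 0.4028745 ,  0.58191055, -0.40202725,  0.58090131]), 'force': array([ 0.94631861, -0.16281784,  0.06657618]), 'ft_torque': array([ 0.04189463,  0.02052809, -0.03508886]), 'grip_width': 1.0013011155213611}
scene {'intrinsics': [[560.6021, 0.0, 319.8605], [0.0, 560.6021, 236.9224], [0.0, 0.0, 1.0]], 'world_from_camera': [[-0.6172, 0.3249, -0.7166, -0.49], [-0.7868, -0.2471, 0.5656, 0.6253], [0.0067, 0.9129, 0.4082, 0.6646], [0.0, 0.0, 0.0, 1.0]]}
top {'intrinsics': [[559.6845, 0.0, 313.648], [0.0, 559.6845, 236.8482], [0.0, 0.0, 1.0]], 'world_from_camera': [[0.0072, 0.9933, -0.1149, 0.3495], [-0.9999, 0.0055, -0.0153, -0.1612], [-0.0146, 0.115, 0.9933, 1.4959], [0.0, 0.0, 0.0, 1.0]]}
{'intrinsics': [[386.0282, 0.0, 320.7212], [0.0, 386.0282, 240.2976], [0.0, 0.0, 1.0]], 'tool_from_camera': [[0.0004, 0.2895, -0.9572, -0.1426], [-0.0004, 0.9572, 0.2895, 0.0733], [1.0, 0.0003, 0.0005, 0.0005], [0.0, 0.0, 0.0, 1.0]]}
```

View pics/top1.png

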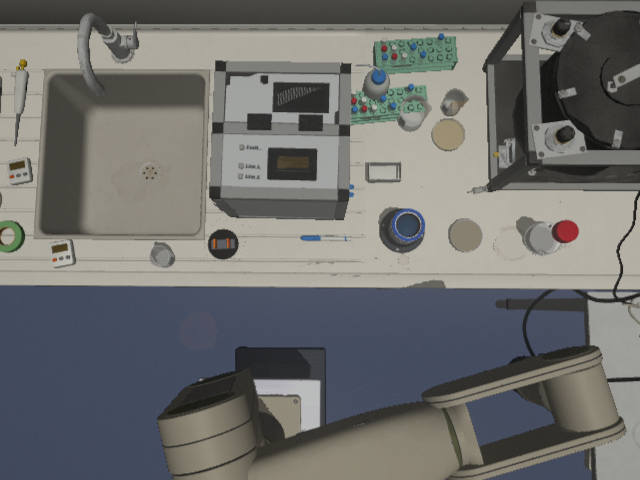

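View pics/scene1.png

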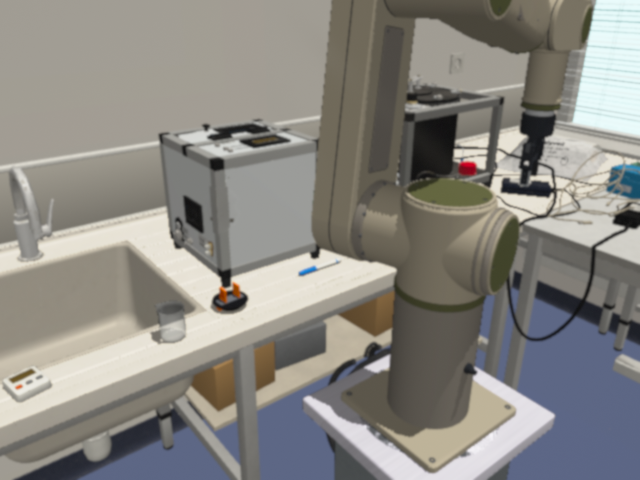

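Top view: the cap is at about (223,244), the marker (325,238), the lens (405,229), the petri dish (465,235) and the beaker (161,255). In the scene view the cap is at (231,298), with its tabs at (223,295) and (237,290). I'll enlarge both objects.

```bash
cat > h.py <<'E'
from workcell import monitor, imaging
import cv2,numpy as np
from scipy.spatial.transform import Rotation as R
def W(name,s=None):
    c=imaging.camera_info(name)
    if name!="wrist": return c["intrinsics"],np.array(c["world_from_camera"])
    T=np.eye(4);T[:3,:3]=R.from_quat(s["eef_rot"]).as_matrix();T[:3,3]=s["ee_pos"]
    return c["intrinsics"],T@np.array(c["tool_from_camera"])
def at(KT,u,v,z):
    K,T=KT; d=T[:3,:3]@np.array([(u-K[0][2])/K[0][0],-(v-K[1][2])/K[1][1],-1]); p=T[:3,3]
    return p+d*(z-p[2])/d[2]
def px(KT,P):
    K,T=KT; q=T[:3,:3].T@(np.array(P)-T[:3,3]); return np.array([K[0][2]+K[0][0]*q[0]/-q[2],K[1][2]-K[1][1]*q[1]/-q[2]])
E
python3 - <<'E'
from h import *
t=cv2.imread("pics/top1.png");
a=t[219:269,193:253];b=t[199:259,365:445]
a=cv2.resize(a,(480,400),interpolation=cv2.INTER_CUBIC);b=cv2.resize(b,(480,360),interpolation=cv2.INTER_CUBIC)
o=np.zeros((400,960,3),np.uint8);o[:,:480]=a;o[:360,480:]=b
cv2.imwrite("pics/crop1.png",cv2.resize(o,(800,333),interpolation=cv2.INTER_AREA))
K=W("top")
for n,u,v,z in[("cap",223,244,.018),("lens115",405,227,.1),("beaker",161,255,.03),("petri",465,235,.01),("m0",300,238,.01),("m1",350,239,.01),("box",347,218,.0),("box",347,195,.25)]:print(n,at(K,u,v,z).round(3))
E
```

```text
cap [0.5   0.103 0.018]
lens115 [ 0.537 -0.369  0.1  ]
beaker [0.469 0.264 0.03 ]
petri [ 0.529 -0.541  0.01 ]
m0 [ 0.518 -0.102  0.01 ]
m1 [ 0.516 -0.235  0.01 ]
box [ 0.574 -0.228  0.   ]
box [ 0.589 -0.217  0.25 ]
```

View pics/crop1.png

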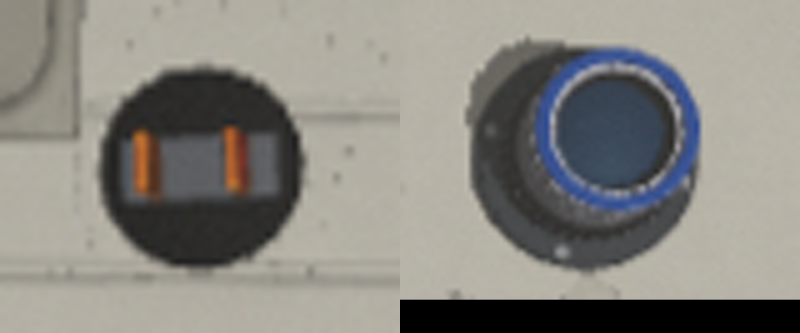

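```bash
cat >> h.py <<'E'
def go(P,yaw=0.,flip=1):
    # tool x down, tool z along flip*(world y rotated by yaw)
    s=monitor.state(); r=R.from_quat(s["eef_rot"]); x=np.array([0,0,-1.]); z=flip*np.array([-np.sin(yaw),np.cos(yaw),0])
    t=R.from_matrix(np.c_[x,np.cross(z,x),z])
    print("t",round(s["time"],2),"pos",s["ee_pos"].round(4),"F",s["force"].round(1),"w",round(s["grip_width"],3))
    print("travel",(r.inv().apply(np.array(P)-s["ee_pos"])*100).round(2),"twist",np.degrees((r.inv()*t).as_rotvec()).round(2),"tooly_target",t.as_matrix()[:,1].round(2))
E
python3 - <<'E'
from h import *
K=W("top")
print("cap",at(K,223.1,244.05,.018),"foot",at(K,402,229.6,.012))
for z in(.091,.101,.111,.121):print(z,at(K,408.4,224.8,z))
print("tabs",at(K,193+141/6.667,219+157/6.667,.05),at(K,193+231/6.667,219+154/6.667,.05))
print(R.from_quat(monitor.state()["eef_rot"]).as_matrix().round(3))
go([.5,.103,.23],0,1);go([.5,.103,.23],0,-1)
E
```

```text
cap [0.49994238 0.10242327 0.018     ] foot [ 0.54202977 -0.37383838  0.012     ]
0.091 [ 0.54410005 -0.37879019  0.091     ]
0.101 [ 0.54271527 -0.37724148  0.101     ]
0.111 [ 0.54133048 -0.37569277  0.111     ]
0.121 [ 0.5399457  -0.37414406  0.121     ]
tabs [0.500482  0.1201895 0.05     ] [0.50186067 0.08497414 0.05      ]
[[-0.     0.936  0.352]
 [ 0.002  0.352 -0.936]
 [-1.     0.    -0.002]]
t 0.1 pos [ 0.2111 -0.5611  0.2303] F [-0.2  1.1  0.1] w 1.001
travel [  0.13  50.42 -51.99] twist [-1.5939e+02 -1.0000e-02 -1.4000e-01] tooly_target [-1.  0.  0.]
t 0.1 pos [ 0.2111 -0.5611  0.2303] F [-0.2  1.1  0.1] w 1.001
travel [  0.13  50.42 -51.99] twist [ 2.061e+01 -1.000e-01  1.000e-02] tooly_target [1. 0. 0.]
```

Call:
jog_arm(moves=[{"travel": [0,2.1,-2.2],"twist": [-6.6,0,0]},{"travel": [0,4.2,-4.3],"twist": [-13.2,0,0]},{"travel": [0,6.3,-6.5],"twist": [-20,0,0]},{"travel": [0,8.4,-8.7],"twist": [-26.6,0,0]},{"travel": [0,10.5,-10.8],"twist": [-33.2,0,0]},{"travel": [0,12.6,-13],"twist": [-40,0,0]},{"travel": [0,14.7,-15.2],"twist": [-46.5,0,0]},{"travel": [0,16.8,-17.3],"twist": [-53,0,0]}])

```text
time: 0.77
ee_pos: [0.3076, -0.3384, 0.2302]
eef_rot: [0.1, 0.701, -0.098, 0.7]
force: [1.1, 0.1, -1.2]
grip_width: 0.998
```

```bash
python3 -c "
from h import *
go([.5,.103,.23],0,1);print(monitor.state()['joint_pos'].round(2))"
```

```text
t 0.77 pos [ 0.3076 -0.3384  0.2302] F [ 1.1  0.1 -1.2] w 0.998
travel [ 0.1  47.74  6.27] twist [-1.0607e+02  5.0000e-02 -1.5000e-01] tooly_target [-1.  0.  0.]
[-0.95 -0.26  1.87  0.    1.54 -0.67]
```

Call:
jog_arm(moves=[{"travel": [0,3.2,0.4],"twist": [-6.6,0,0]},{"travel": [0,6.4,0.8],"twist": [-13.2,0,0]},{"travel": [0,9.6,1.2],"twist": [-20,0,0]},{"travel": [0,12.8,1.6],"twist": [-26.6,0,0]},{"travel": [0,16,2],"twist": [-33.2,0,0]},{"travel": [0,19.2,2.4],"twist": [-40,0,0]},{"travel": [0,22.4,2.8],"twist": [-46.5,0,0]},{"travel": [0,25.6,3.2],"twist": [-53,0,0]}])

```text
time: 1.43
ee_pos: [0.4093, -0.0996, 0.2304]
eef_rot: [-0.225, 0.67, 0.227, 0.67]
force: [0.6, -0.5, -0.6]
grip_width: 1.001
```

```bash
python3 -c "
from h import *
go([.5,.103,.23],0,1);print(monitor.state()['joint_pos'].round(2))"
```

```text
t 1.43 pos [ 0.4093 -0.0996  0.2304] F [ 0.6 -0.5 -0.6] w 1.001
travel [ 0.08 10.64 19.48] twist [-52.76   0.1   -0.11] tooly_target [-1.  0.  0.]
[-0.36 -0.37  1.95  0.    1.56 -1.01]
```

Call:
jog_arm(moves=[{"travel": [0,1.3,2.4],"twist": [-6.6,0,0]},{"travel": [0,2.7,4.9],"twist": [-13.2,0,0]},{"travel": [0,4,7.3],"twist": [-20,0,0]},{"travel": [1,5.3,9.7],"twist": [-26.6,0,0]},{"travel": [2,6.6,12.2],"twist": [-33.2,0,0]},{"travel": [3,8,14.6],"twist": [-40,0,0]},{"travel": [4,9.3,17],"twist": [-46.5,0,0]},{"travel": [5,10.6,19.5],"twist": [-52.8,0,0]}])

```text
time: 2.1
ee_pos: [0.5003, 0.1043, 0.1799]
eef_rot: [-0.501, 0.498, 0.503, 0.498]
force: [-0.1, -0.8, 0.0]
grip_width: 1.0
```

Call:
jog_arm(moves=[{"travel": [0,0,0]},{"travel": [0,0,0]}])

```text
schema error: expected keys travel, twist
```

```bash
python3 - <<'E'
from h import *
go([.5,.103,.18]);s=monitor.state();print(s['joint_pos'].round(2),s["ee_pos"],s["eef_rot"])
im=imaging.grab_frame("wrist")[:,:,::-1];cv2.imwrite("pics/w1.png",im)
K=W("wrist",s);print(px(K,[.5,.1024,.018]),px(K,[.5,.1224,.05]),px(K,[.5,.0824,.05]))
E
```

```text
t 2.1 pos [0.5003 0.1043 0.1799] F [-0.1 -0.8  0. ] w 1.0
travel [-0.01  0.03 -0.13] twist [ 0.38  0.12 -0.09] tooly_target [-1.  0.  0.]
[ 0.1  -0.08  1.8   0.    1.43 -1.47] [0.5002985  0.10429656 0.17987224] [-0.50072908  0.49819662  0.50260671  0.49845463]
[318.66441916 218.96608901] [345.90140621 229.38543159] [291.1774141  229.08746258]
```

View pics/w1.png

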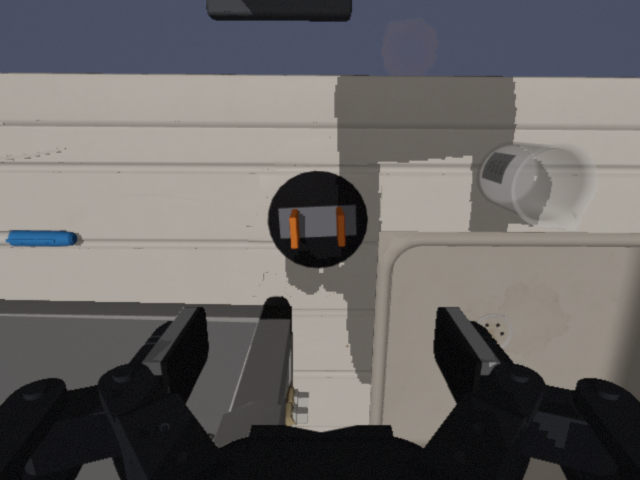

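The wrist view shows the cap disc at about (318,220), as predicted (318.7,219). The tabs are at (294,230) and (341,228), with a slight yaw. Next I'll crop for the yaw.

```bash
python3 - <<'E'
from h import *
im=cv2.imread("pics/w1.png");s=dict(ee_pos=np.array([0.5002985,0.10429656,0.17987224]),eef_rot=[-0.50072908,0.49819662,0.50260671,0.49845463]);K=W("wrist",s)
cv2.imwrite("pics/crop2.png",cv2.resize(im[165:275,260:380],(720,660),interpolation=cv2.INTER_CUBIC)[:600])
# dark grey/black: cap disc; slot: grey patch
g=im.astype(int);sub=g[165:275,260:380]
hsv=cv2.cvtColor(im,cv2.COLOR_BGR2HSV)[165:275,260:380]
org=((hsv[...,0]<18)&(hsv[...,1]>150)&(hsv[...,2]>90)).astype(np.uint8)
n,l,st,c=cv2.connectedComponentsWithStats(org)
for i in range(1,n):
    if st[i,4]>20:print("orange",c[i]+[260,165],st[i],cv2.minAreaRect(np.argwhere(l==i)[:,::-1].astype(np.float32)))
slot=((sub.max(2)>60)&(sub.max(2)<120)&(hsv[...,1]<60)&(np.hypot(*np.mgrid[165-219.5:275-219.5,260-318:380-318])<42)).astype(np.uint8)
p=np.argwhere(slot)[:,::-1].astype(np.float32);r=cv2.minAreaRect(p);b=cv2.boxPoints(r)+[260,165];print("slot",len(p),r,b)
for q in b:print(at(K,*q,.018).round(4))
E
```

```text
orange [293.39543726 229.62737643] [ 29  44   9  40 263] ((33.08665466308594, 63.57971954345703), (39.04944610595703, 7.45186710357666), 87.61405944824219)
orange [340.69565217 230.07608696] [ 78  50   7  31 184] ((81.0, 65.0), (30.0, 6.0), 90.0)
slot 1311 ((47.862770080566406, 56.422630310058594), (30.124134063720703, 59.08653259277344), 88.45184326171875) [[277.9233532  207.16423798]
 [336.98831177 205.56788635]
 [337.80218506 235.68102264]
 [278.73722839 237.27737427]]
[0.4905 0.0696 0.018 ]
[0.4889 0.117  0.018 ]
[0.514  0.1182 0.018 ]
[0.5156 0.0697 0.018 ]
```

View pics/crop2.png

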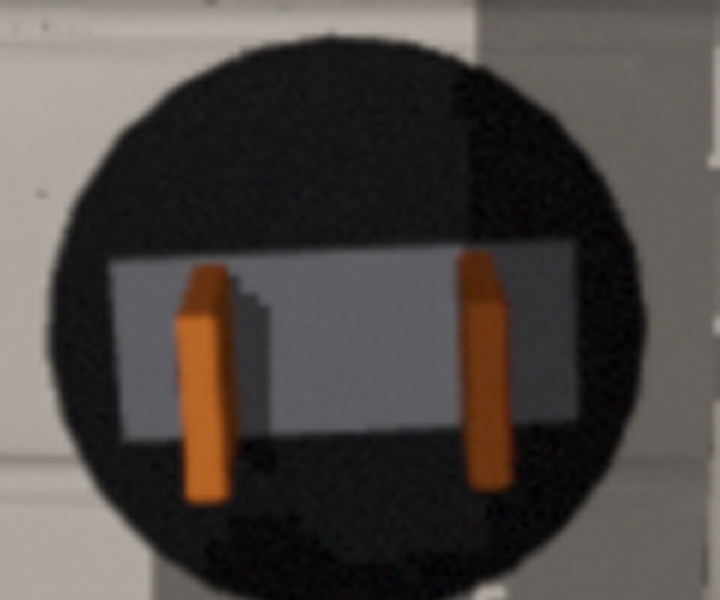

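```bash
python3 - <<'E'
from h import *
s=dict(ee_pos=np.array([0.5002985,0.10429656,0.17987224]),eef_rot=[-0.50072908,0.49819662,0.50260671,0.49845463]);K=W("wrist",s)
f=lambda u,v,z:at(K,260+u/6-.42,165+v/6-.42,z)
a,b=f(203,408,.05),f(488,396,.05);print("tabs",a,b,(a+b)/2)
for p,q in[((122,442),(577,420)),((110,260),(575,240))]:
    a,b=f(*p,.018),f(*q,.018);d=b-a;print(a,b,"yaw",np.degrees(np.arctan2(-d[0],d[1])))
print("disc l,r,top",f(48,325,.018),f(645,325,.018),f(346,38,.018))
go([.501,.1025,.06],np.radians(2.5))
E
```

```text
tabs [0.50263979 0.08399634 0.05      ] [0.50092552 0.11877182 0.05      ] [0.50178265 0.10138408 0.05      ]
[0.51646405 0.07061496 0.018     ] [0.51298136 0.13288152 0.018     ] yaw 3.2013353461717355
[0.49106766 0.0696208  0.018     ] [0.48798668 0.13180461 0.018     ] yaw 2.8364739934497467
disc l,r,top [0.50005353 0.06102529 0.018     ] [0.4995935  0.14163669 0.018     ] [0.46143282 0.10110834 0.018     ]
t 2.15 pos [0.5005 0.108  0.1775] F [-3.8  1.6 -1. ] w 1.005
travel [11.74 -0.08 -0.6 ] twist [-1.57  0.27 -0.2 ] tooly_target [-1.   -0.04  0.  ]
```

Call:
jog_arm(moves=[{"travel": [0,0,-0.6],"twist": [-2,0.27,-0.2]},{"travel": [2.5,0,-0.6],"twist": [-2,0.27,-0.2]},{"travel": [5,0,-0.6],"twist": [-2,0.27,-0.2]},{"travel": [7.5,0,-0.6],"twist": [-2,0.27,-0.2]},{"travel": [10,0,-0.6],"twist": [-2,0.27,-0.2]},{"travel": [11.5,0,-0.6],"twist": [-2,0.27,-0.2]},{"travel": [11.7,0,-0.6],"twist": [-2,0.27,-0.2]},{"travel": [11.7,0,-0.6],"twist": [-2,0.27,-0.2]}])

```text
time: 2.82
ee_pos: [0.4989, 0.1024, 0.0592]
eef_rot: [-0.512, 0.488, 0.513, 0.486]
force: [1.0, -0.4, 0.0]
grip_width: 1.0
```

```bash
python3 - <<'E'
from h import *
go([.501,.102,.021],np.radians(3))
E
```

```text
t 2.82 pos [0.4989 0.1024 0.0592] F [ 1.  -0.4  0. ] w 1.0
travel [ 3.81 -0.22 -0.05] twist [-0.08 -0.01 -0.18] tooly_target [-1.   -0.05  0.  ]
```

Call:
jog_arm(moves=[{"travel": [1,-0.2,0],"twist": [0,0,0]},{"travel": [2,-0.2,0],"twist": [0,0,0]},{"travel": [3,-0.2,0],"twist": [0,0,0]},{"travel": [3.6,-0.2,0],"twist": [0,0,0]},{"travel": [3.8,-0.2,0],"twist": [0,0,0]},{"travel": [3.8,-0.2,0],"twist": [0,0,0]}])

```text
time: 3.32
ee_pos: [0.5001, 0.1024, 0.0203]
eef_rot: [-0.511, 0.488, 0.514, 0.486]
force: [0.4, 0.3, -1.0]
grip_width: 1.004
```

Call:
jog_arm(jaw=-1, moves=[{"travel": [0,0,0],"twist": [0,0,0]},{"travel": [0,0,0],"twist": [0,0,0]},{"travel": [0,0,0],"twist": [0,0,0]},{"travel": [0,0,0],"twist": [0,0,0]},{"travel": [0,0,0],"twist": [0,0,0]},{"travel": [0,0,0],"twist": [0,0,0]},{"travel": [0,0,0],"twist": [0,0,0]},{"travel": [0,0,0],"twist": [0,0,0]}])

```text
time: 3.98
ee_pos: [0.5013, 0.1025, 0.0224]
eef_rot: [-0.512, 0.488, 0.513, 0.486]
force: [-5.0, -1.2, 15.6]
grip_width: 0.285
```

```bash
python3 - <<'E'
from h import *
go([.501,.102,.021],np.radians(3))
im=imaging.grab_frame("wrist")[:,:,::-1];cv2.imwrite("pics/w2.png",im[120:480,80:560])
E
```

```text
t 3.98 pos [0.5013 0.1025 0.0224] F [-5.  -1.2 15.6] w 0.285
travel [ 0.14  0.03 -0.05] twist [-0.07 -0.01 -0.15] tooly_target [-1.   -0.05  0.  ]
```

View pics/w2.png

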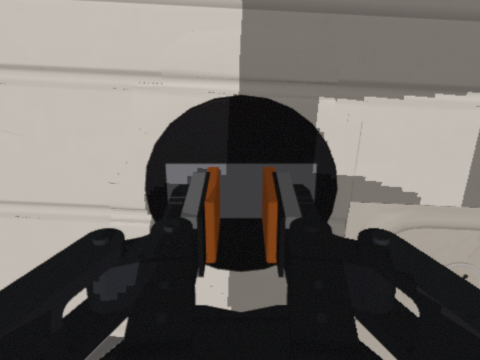

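The tabs are pinched evenly between the pads, with the cap level. The fingertips rest on the flange with a 15 N upward reaction. Lift now.

Call:
jog_arm(jaw=-1, moves=[{"travel": [-0.3,0,0],"twist": [0,0,0]},{"travel": [-0.8,0,0],"twist": [0,0,0]},{"travel": [-2,0,0],"twist": [0,0,0]},{"travel": [-5,0,0],"twist": [0,0,0]},{"travel": [-8.5,0,0],"twist": [0,0,0]},{"travel": [-12,0,0],"twist": [0,0,0]},{"travel": [-15.5,0,0],"twist": [0,0,0]},{"travel": [-18,0,0],"twist": [0,0,0]}])

```text
time: 4.7
ee_pos: [0.5025, 0.1027, 0.2069]
eef_rot: [0.513, -0.487, -0.512, -0.487]
force: [0.0, -0.2, -0.0]
grip_width: 0.279
```

```bash
python3 - <<'E'
from h import *
go([.50,-.26,.22],np.radians(-20))
E
```

```text
t 4.7 pos [0.5025 0.1027 0.2069] F [ 0.  -0.2 -0. ] w 0.279
travel [ -1.31   2.1  -36.21] twist [2.293e+01 2.000e-02 8.000e-02] tooly_target [-0.94  0.34  0.  ]
```

Call:
jog_arm(moves=[{"travel": [-0.2,0,-2.5],"twist": [3,0,0]},{"travel": [-0.4,0.5,-6],"twist": [6,0,0]},{"travel": [-0.6,1,-10],"twist": [9,0,0]},{"travel": [-0.8,1.5,-14],"twist": [12,0,0]},{"travel": [-1,2,-18],"twist": [15,0,0]},{"travel": [-1.3,2.1,-22],"twist": [18,0,0]},{"travel": [-1.3,2.1,-26],"twist": [21,0,0]},{"travel": [-1.3,2.1,-29],"twist": [23,0,0]}])

```text
time: 5.37
ee_pos: [0.4959, -0.1911, 0.2212]
eef_rot: [-0.405, 0.58, 0.403, 0.581]
force: [0.3, -0.9, -1.9]
grip_width: 0.28
```

Call:
jog_arm(moves=[{"travel": [0,0,0],"twist": [0,0,0]},{"travel": [0,0,0],"twist": [0,0,0]},{"travel": [0,0,0],"twist": [0,0,0]}])

```text
time: 5.62
ee_pos: [0.4958, -0.1909, 0.2216]
eef_rot: [-0.405, 0.58, 0.403, 0.581]
force: [0.3, -0.3, -0.4]
grip_width: 0.279
```

```bash
python3 - <<'E'
from h import *
go([.50,-.26,.22],np.radians(-20));s=monitor.state();print(s["ee_pos"],s["eef_rot"],s["joint_pos"].round(2),abs(s["joint_vel"]).max())
im=imaging.grab_frame("wrist")[:,:,::-1];cv2.imwrite("pics/w3.png",im)
t=imaging.grab_frame("top")[:,:,::-1];cv2.imwrite("pics/t3.png",t)
K=W("wrist",s)
for z in(.091,.121):print(px(K,[.542,-.375,z]))
E
```

```text
t 5.62 pos [ 0.4958 -0.1909  0.2216] F [ 0.3 -0.3 -0.4] w 0.279
travel [ 0.17 -2.8  -6.33] twist [-0.33  0.02  0.16] tooly_target [-0.94  0.34  0.  ]
[ 0.49577755 -0.19088943  0.22162638] [-0.40468713  0.57971951  0.4031531   0.5810518 ] [-0.46 -0.05  1.7   0.    1.5  -1.68] 0.030036527693321123
[129.00680085 355.79525165]
[109.74315427 379.25374262]
```

View pics/w3.png

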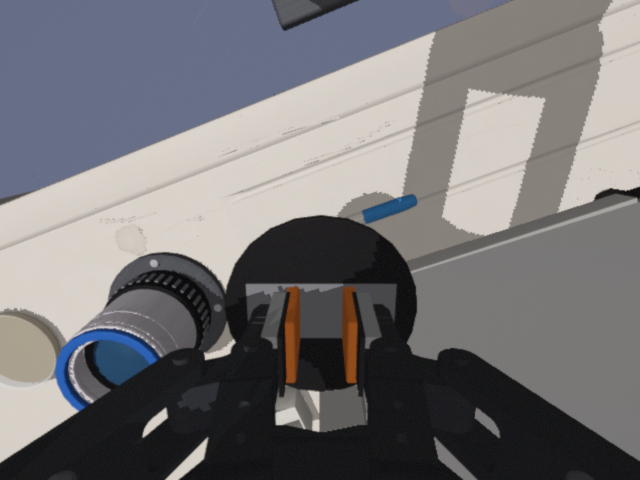

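Call:
jog_arm(moves=[{"travel": [-0.5,-1,-3],"twist": [0,0,0]},{"travel": [-0.9,-2.5,-7],"twist": [0,0,0]},{"travel": [-0.9,-4,-11],"twist": [0,0,0]},{"travel": [-0.9,-6,-15],"twist": [0,0,0]},{"travel": [-0.9,-9.5,-16.5],"twist": [0,0,0]},{"travel": [-0.9,-13,-18],"twist": [0,0,0]},{"travel": [-0.9,-16.5,-19],"twist": [0,0,0]},{"travel": [-0.9,-19.2,-19.5],"twist": [0,0,0]}])

```text
time: 6.38
ee_pos: [0.6105, -0.4397, 0.2304]
eef_rot: [-0.405, 0.579, 0.404, 0.58]
force: [0.2, 0.2, -0.8]
grip_width: 0.281
```

Call:
jog_arm(moves=[{"travel": [0,0,0],"twist": [0,0,0]},{"travel": [0,0,0],"twist": [0,0,0]},{"travel": [0,0,0],"twist": [0,0,0]}])

```text
time: 6.63
ee_pos: [0.6109, -0.438, 0.2298]
eef_rot: [-0.406, 0.579, 0.405, 0.58]
force: [-0.3, -0.3, -0.3]
grip_width: 0.283
```

```bash
python3 - <<'E'
from h import *
s=monitor.state();print(s["ee_pos"],s["eef_rot"],s["joint_pos"].round(2),abs(s["joint_vel"]).max(),s["force"].round(1))
np.savez("s4.npz",ee_pos=s["ee_pos"],eef_rot=s["eef_rot"])
im=imaging.grab_frame("wrist")[:,:,::-1];cv2.imwrite("pics/w4.png",im)
K=W("wrist",s);print(px(K,[.541,-.375,.121]))
E
```

```text
[ 0.6109095  -0.43801997  0.22978493] [-0.4055459   0.5788886   0.40505096  0.57996054] [-0.69  0.55  0.97  0.    1.61 -1.91] 0.04586633583942658 [-0.3 -0.3 -0.3]
[379.05440765 100.30381159]
```

View pics/w4.png

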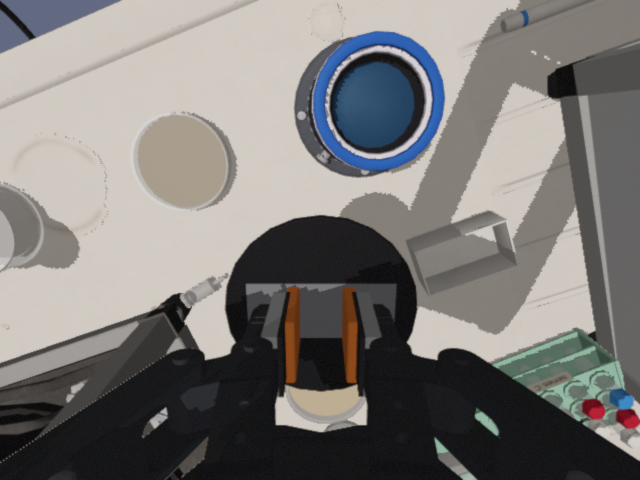

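The blue ring is fully visible, spanning columns 313–444 and rows 31–171, so its centre is at about (378.5,101) against a predicted (379,100). The cap disc spans columns 228–416, with its top edge at row 216. I'll fit both.

```bash
python3 - <<'E'
from h import *
from scipy.optimize import least_squares
s=dict(np.load("s4.npz"));K=W("wrist",s);im=cv2.imread("pics/w4.png")
h=cv2.cvtColor(im,cv2.COLOR_BGR2HSV);m=((h[...,0]>100)&(h[...,0]<130)&(h[...,1]>150)&(h[...,2]>110)).astype(np.uint8);m[200:]=0;m[:,:290]=0;m[:,460:]=0
c=max(cv2.findContours(m,0,cv2.CHAIN_APPROX_NONE)[0],key=len)[:,0].astype(float)
print("bbox",c.min(0),c.max(0),cv2.fitEllipse(c.astype(np.float32)))
th=np.linspace(0,2*np.pi,180)
def f(p,r=.041):
    q=np.array([at(K,u,v,p[2]) for u,v in c]);return np.hypot(q[:,0]-p[0],q[:,1]-p[1])-r
r=least_squares(f,[.54,-.375,.115],loss="soft_l1",f_scale=.0005);print("free",r.x,np.std(f(r.x)))
for z in(.111,.116,.121):
    r=least_squares(lambda p:f([*p,z]),[.54,-.375]);print(z,r.x,np.mean(f([*r.x,z])))
Kt=W("top")
for z in(.111,.116,.121):print("top",z,at(Kt,408.4,224.8,z))
Kc=imaging.camera_info("wrist");Kt=(Kc["intrinsics"],np.array(Kc["tool_from_camera"]))
# cap disc in tool frame at plane tool x = 0.002
def tl(u,v,x):
    Kk,T=Kt;d=T[:3,:3]@np.array([(u-Kk[0][2])/Kk[0][0],-(v-Kk[1][2])/Kk[1][1],-1]);p=T[:3,3];return p+d*(x-p[0])/d[0]
for u,v in((322,216),(228,300),(416,300)):print("cap",tl(u,v,.002).round(4))
E
```

```text
bbox [314.  32.] [443. 170.] ((378.4556579589844, 100.6036376953125), (128.0684814453125, 138.02389526367188), 16.116912841796875)
free [ 0.54290462 -0.37473276  0.1121749 ] 0.0002419905538255726
0.111 [ 0.54291132 -0.37455726] 0.00018688786083092353
0.116 [ 0.54291588 -0.37532133] -0.00060024305679314
0.121 [ 0.54292203 -0.37608628] -0.0013873017032798936
top 0.111 [ 0.54133048 -0.37569277  0.111     ]
top 0.116 [ 0.54063809 -0.37491842  0.116     ]
top 0.121 [ 0.5399457  -0.37414406  0.121     ]
cap [ 0.002   0.0398 -0.0002]
cap [ 0.002   0.0045 -0.0387]
cap [0.002  0.0044 0.0384]
```

```bash
python3 - <<'E'
from h import *
go([.5415,-.375,.165],np.radians(-20))
E
```

```text
t 6.68 pos [ 0.6106 -0.4383  0.2308] F [ 0.8  0.1 -1. ] w 0.282
travel [6.56 8.68 3.57] twist [-0.08  0.02  0.15] tooly_target [-0.94  0.34  0.  ]
```

Call:
jog_arm(moves=[{"travel": [1,2.2,0.9],"twist": [0,0,0]},{"travel": [2,4.4,1.8],"twist": [0,0,0]},{"travel": [3,6.6,2.7],"twist": [0,0,0.1]},{"travel": [4,8.7,3.6],"twist": [0,0,0.1]},{"travel": [5.5,8.7,3.6],"twist": [0,0,0.1]},{"travel": [6.5,8.7,3.6],"twist": [0,0,0.1]},{"travel": [6.5,8.7,3.6],"twist": [0,0,0.1]},{"travel": [6.5,8.7,3.6],"twist": [0,0,0.1]}])

```text
time: 7.35
ee_pos: [0.5414, -0.3744, 0.1661]
eef_rot: [-0.406, 0.579, 0.405, 0.58]
force: [0.4, 0.3, -0.2]
grip_width: 0.283
```

```bash
python3 - <<'E'
from h import *
go([.5415,-.375,.138],np.radians(-20))
im=imaging.grab_frame("wrist")[:,:,::-1];cv2.imwrite("pics/w5.png",im)
a=im[160:460,120:520]
c=imaging.grab_frame("scene")[:,:,::-1]
cv2.imwrite("pics/w5c.png",cv2.resize(a,(800,600)))
cv2.imwrite("pics/s5.png",c)
E
```

```text
t 7.35 pos [ 0.5414 -0.3744  0.1661] F [ 0.4  0.3 -0.2] w 0.283
travel [ 2.81 -0.03 -0.05] twist [-0.06  0.01  0.07] tooly_target [-0.94  0.34  0.  ]
```

View pics/w5c.png

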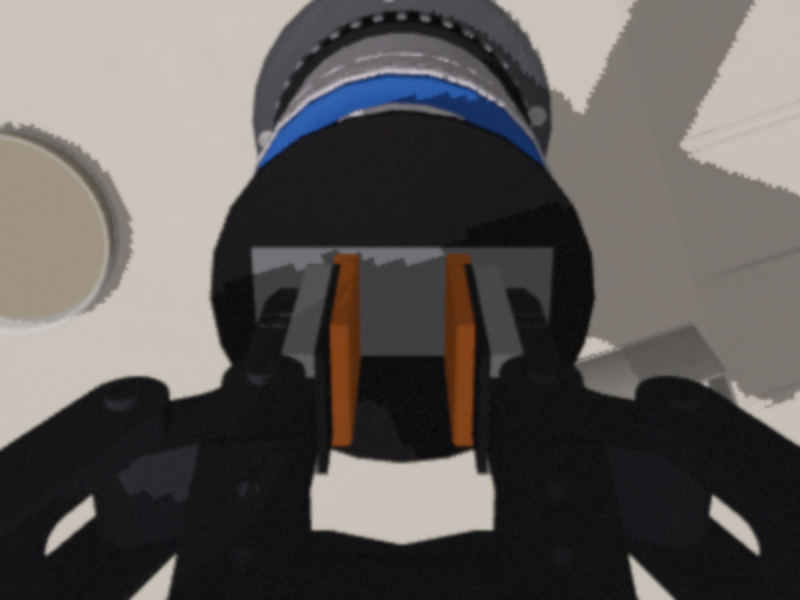

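```bash
python3 - <<'E'
from h import *
Kc=imaging.camera_info("wrist");Kk,T=(Kc["intrinsics"],np.array(Kc["tool_from_camera"]))
def tl(u,v,x):
    d=T[:3,:3]@np.array([(u-Kk[0][2])/Kk[0][0],-(v-Kk[1][2])/Kk[1][1],-1]);p=T[:3,3];return (p+d*(x-p[0])/d[0]).round(4)
print("ring",[tl(320.5,197.5,x) for x in(.049,.054,.059)])
print("cap front",tl(320.5,215.3,.0045),"back",tl(320.5,160+461/2,.0045),"slot front",tl(320,160+247/2,.0045),"slot w",tl(245.5,284,.0045),tl(396.5,284,.0045))
E
```

```text
ring [array([ 0.049 ,  0.0383, -0.0008]), array([ 0.054 ,  0.0374, -0.0008]), array([ 0.059 ,  0.0364, -0.0008])]
cap front [ 0.0045  0.0395 -0.0007] back [ 0.0045 -0.0415 -0.0008] slot front [ 0.0045  0.0107 -0.001 ] slot w [ 0.0045  0.0105 -0.0317] [0.0045 0.0105 0.0306]
```

Call:
jog_arm(moves=[{"travel": [0.5,-0.1,0],"twist": [0,0,0]},{"travel": [1,-0.2,0],"twist": [0,0,0]},{"travel": [1.5,-0.2,-0.05],"twist": [0,0,0]},{"travel": [2,-0.2,-0.05],"twist": [0,0,0]},{"travel": [2.4,-0.2,-0.05],"twist": [0,0,0]},{"travel": [2.6,-0.2,-0.05],"twist": [0,0,0]},{"travel": [2.6,-0.2,-0.05],"twist": [0,0,0]}])

```text
time: 8.03
ee_pos: [0.5435, -0.376, 0.14]
eef_rot: [-0.406, 0.579, 0.405, 0.58]
force: [0.2, -0.5, -0.4]
grip_width: 0.285
```

Call:
jog_arm(moves=[{"travel": [0.2,0,0],"twist": [0,0,0]},{"travel": [0.4,0,0],"twist": [0,0,0]},{"travel": [0.4,0,0],"twist": [0,0,0]}])

```text
time: 8.28
ee_pos: [0.5433, -0.3759, 0.1355]
eef_rot: [-0.405, 0.579, 0.405, 0.58]
force: [-0.6, 0.0, -0.9]
grip_width: 0.28
```

Call:
jog_arm(moves=[{"travel": [0.2,0,0],"twist": [0,0,0]},{"travel": [0.3,0,0],"twist": [0,0,0]},{"travel": [0.3,0,0],"twist": [0,0,0]}])

```text
time: 8.53
ee_pos: [0.5432, -0.3758, 0.1322]
eef_rot: [-0.405, 0.579, 0.405, 0.58]
force: [0.6, -0.1, -1.2]
grip_width: 0.28
```

Steps of 2 mm, with forces checked after each one.

Call:
jog_arm(moves=[{"travel": [0.1,0,0],"twist": [0,0,0]},{"travel": [0.2,0,0],"twist": [0,0,0]},{"travel": [0.2,0,0],"twist": [0,0,0]}])

```text
time: 8.78
ee_pos: [0.5432, -0.3757, 0.1299]
eef_rot: [-0.405, 0.579, 0.405, 0.58]
force: [-0.7, -0.1, -0.2]
grip_width: 0.288
```

Call:
jog_arm(moves=[{"travel": [0.1,0,0],"twist": [0,0,0]},{"travel": [0.2,0,0],"twist": [0,0,0]},{"travel": [0.2,0,0],"twist": [0,0,0]}])

```text
time: 9.03
ee_pos: [0.5433, -0.3758, 0.128]
eef_rot: [-0.405, 0.579, 0.405, 0.58]
force: [-0.5, 0.4, 0.5]
grip_width: 0.28
```

Call:
jog_arm(moves=[{"travel": [0.1,0,0],"twist": [0,0,0]},{"travel": [0.2,0,0],"twist": [0,0,0]},{"travel": [0.2,0,0],"twist": [0,0,0]}])

```text
time: 9.28
ee_pos: [0.5433, -0.3759, 0.1262]
eef_rot: [-0.405, 0.579, 0.405, 0.58]
force: [-1.5, 1.7, 2.6]
grip_width: 0.283
```

Call:
jog_arm(moves=[{"travel": [0.1,0,0],"twist": [0,0,0]},{"travel": [0.1,0,0],"twist": [0,0,0]},{"travel": [0.1,0,0],"twist": [0,0,0]}])

```text
time: 9.53
ee_pos: [0.5433, -0.3758, 0.1253]
eef_rot: [-0.405, 0.579, 0.405, 0.58]
force: [-1.2, 2.0, 3.1]
grip_width: 0.28
```

Call:
jog_arm(moves=[{"travel": [0.05,0.05,0.05],"twist": [0,0,0]},{"travel": [0.1,0.05,0.05],"twist": [0,0,0]},{"travel": [0.1,0.05,0.05],"twist": [0,0,0]}])

```text
time: 9.78
ee_pos: [0.5433, -0.3758, 0.1247]
eef_rot: [-0.406, 0.579, 0.404, 0.58]
force: [-0.3, -1.6, 4.9]
grip_width: 0.285
```

Call:
jog_arm(moves=[{"travel": [0.1,0,0],"twist": [0,0,0]},{"travel": [0.1,0,0],"twist": [0,0,0]},{"travel": [0.1,0,0],"twist": [0,0,0]}])

```text
time: 10.03
ee_pos: [0.5433, -0.3758, 0.1238]
eef_rot: [-0.406, 0.579, 0.404, 0.58]
force: [-1.6, 0.4, 4.4]
grip_width: 0.281
```

Call:
jog_arm(moves=[{"travel": [0.1,0,0],"twist": [0,0,0]},{"travel": [0.1,0,0],"twist": [0,0,0]},{"travel": [0.1,0,0],"twist": [0,0,0]}])

```text
time: 10.28
ee_pos: [0.5433, -0.3758, 0.1231]
eef_rot: [-0.406, 0.579, 0.404, 0.58]
force: [-2.3, 0.7, 7.0]
grip_width: 0.283
```

Call:
jog_arm(moves=[{"travel": [0.1,0,0],"twist": [0,0,0]},{"travel": [0.1,0,0],"twist": [0,0,0]},{"travel": [0.1,0,0],"twist": [0,0,0]}])

```text
time: 10.53
ee_pos: [0.5434, -0.3758, 0.1231]
eef_rot: [-0.406, 0.579, 0.404, 0.58]
force: [-4.6, 2.0, 11.1]
grip_width: 0.284
```

```bash
python3 - <<'E'
from h import *
go([.5433,-.3758,.12],np.radians(-20))
im=imaging.grab_frame("wrist")[:,:,::-1]
s=imaging.grab_frame("scene")[:,:,::-1]
a=im[160:460,120:520];cv2.imwrite("pics/w6.png",cv2.resize(a,(800,600)))
E
```

```text
t 10.53 pos [ 0.5434 -0.3758  0.1231] F [-4.6  2.  11.1] w 0.284
travel [0.31 0.01 0.  ] twist [-0.09 -0.04  0.14] tooly_target [-0.94  0.34  0.  ]
```

View pics/w6.png

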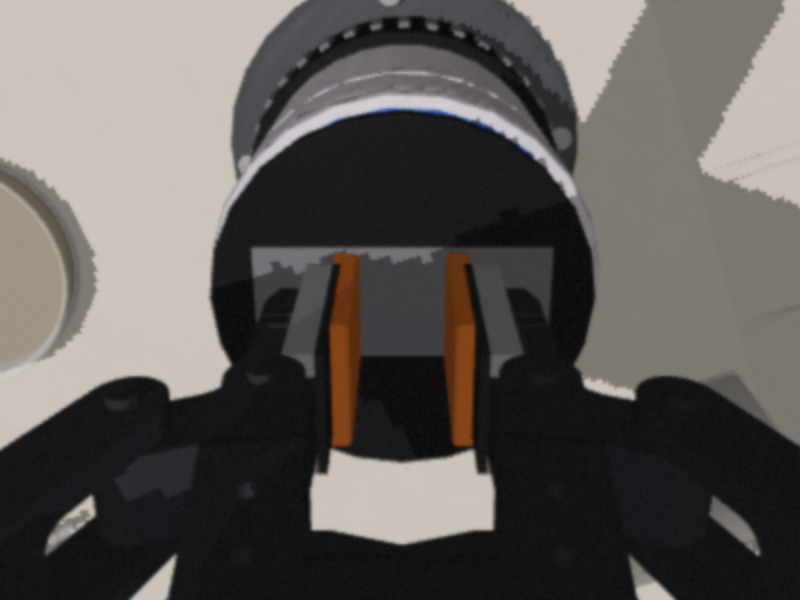

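The flange sits concentric on the barrel with the blue ring almost hidden. The force rose about 1 N/mm and then went hard at z = 0.1231 (11 N), so the seal is at its stop. Release now.

Call:
jog_arm(jaw=1, moves=[{"travel": [0,0,0],"twist": [0,0,0]},{"travel": [0,0,0],"twist": [0,0,0]},{"travel": [0,0,0],"twist": [0,0,0]},{"travel": [0,0,0],"twist": [0,0,0]},{"travel": [0,0,0],"twist": [0,0,0]},{"travel": [0,0,0],"twist": [0,0,0]},{"travel": [0,0,0],"twist": [0,0,0]},{"travel": [0,0,0],"twist": [0,0,0]}])

```text
time: 11.3
ee_pos: [0.5434, -0.3758, 0.123]
eef_rot: [-0.406, 0.579, 0.404, 0.58]
force: [0.1, -0.2, -0.6]
grip_width: 1.001
```

Call:
jog_arm(moves=[{"travel": [-0.3,0,0],"twist": [0,0,0]},{"travel": [-0.8,0,0],"twist": [0,0,0]},{"travel": [-1.5,0,0],"twist": [0,0,0]},{"travel": [-3,0,0],"twist": [0,0,0]},{"travel": [-5,0,0],"twist": [0,0,0]},{"travel": [-7,0,0],"twist": [0,0,0]},{"travel": [-8,0,0],"twist": [0,0,0]},{"travel": [-8,0,0],"twist": [0,0,0]}])

```text
time: 11.97
ee_pos: [0.5448, -0.377, 0.2075]
eef_rot: [-0.408, 0.579, 0.402, 0.58]
force: [0.7, 0.5, -0.5]
grip_width: 0.998
```

```bash
python3 - <<'E'
from h import *
go([.5433,-.3758,.12],np.radians(-20))
im=imaging.grab_frame("wrist")[:,:,::-1];cv2.imwrite("pics/w7.png",im)
t=imaging.grab_frame("top")[:,:,::-1];s=monitor.state()
np.savez("s7.npz",ee_pos=s["ee_pos"],eef_rot=s["eef_rot"]);cv2.imwrite("pics/t7.png",t)
a=im[90:390,170:470]
cv2.imwrite("pics/w7c.png",cv2.resize(a,(600,600),interpolation=cv2.INTER_CUBIC))
E
```

```text
t 11.97 pos [ 0.5448 -0.377   0.2075] F [ 0.7  0.5 -0.5] w 0.998
travel [8.75 0.26 0.08] twist [-0.08 -0.16  0.5 ] tooly_target [-0.94  0.34  0.  ]
```

View pics/w7c.png

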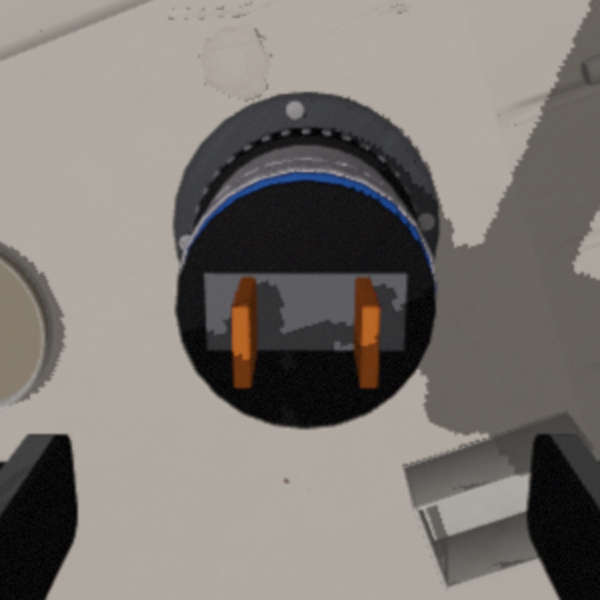

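The cap sits concentric and looks level, with only a thin blue sliver showing at (300,178). The tabs are 149 px apart over their outer faces, or about 39.5 mm, so both are sprung fully out. I'll use the last picture for a side view to confirm the height and levelness.

Call:
jog_arm(moves=[{"travel": [0,2,0],"twist": [0,0,-4]},{"travel": [0,4.5,0],"twist": [0,0,-10]},{"travel": [0,7.5,0],"twist": [0,0,-16]},{"travel": [1,10.5,0],"twist": [0,0,-22]},{"travel": [3,13,0],"twist": [0,0,-28]},{"travel": [5,15,0],"twist": [0,0,-34]},{"travel": [7,16,0],"twist": [0,0,-40]},{"travel": [8.5,16,0],"twist": [0,0,-45]}])

```text
time: 12.73
ee_pos: [0.4057, -0.3256, 0.1301]
eef_rot: [-0.584, 0.399, 0.164, 0.688]
force: [-1.2, 0.9, 17.4]
grip_width: 1.004
```

Call:
jog_arm(moves=[{"travel": [0,0,0],"twist": [0,0,0]},{"travel": [0,0,0],"twist": [0,0,0]},{"travel": [0,0,0],"twist": [0,0,0]}])

```text
time: 12.98
ee_pos: [0.4052, -0.3247, 0.1283]
eef_rot: [-0.584, 0.4, 0.167, 0.687]
force: [-0.4, 0.2, -0.2]
grip_width: 1.003
```

```bash
python3 - <<'E'
from h import *
s=monitor.state();print(s["time"],s["ee_pos"],s["joint_pos"].round(2),s["force"].round(1))
im=imaging.grab_frame("wrist")[:,:,::-1];cv2.imwrite("pics/w8.png",im)
np.savez("s8.npz",ee_pos=s["ee_pos"],eef_rot=s["eef_rot"])
K=W("wrist",s);c=px(K,[.543,-.376,.115]);print(c)
u,v=np.clip(c.round().astype(int),[100,75],[540,405])
print(u-100,v-75);cv2.imwrite("pics/w8c.png",cv2.resize(im[v-75:v+75,u-100:u+100],(800,600),interpolation=cv2.INTER_CUBIC))
E
```

```text
12.9833 [ 0.40515889 -0.32470658  0.12830678] [-1.1  -0.64  2.5   0.66  0.82 -2.66] [-0.4  0.2 -0.2]
[322.95221677 365.74635823]
223 291
```

```bash
python3 -c "
from h import *
print(monitor.state()['joint_pos'])"
```

```text
[-1.10313374 -0.64428283  2.49802445  0.66319223  0.82169235 -2.65800375]
```

View pics/w8c.png

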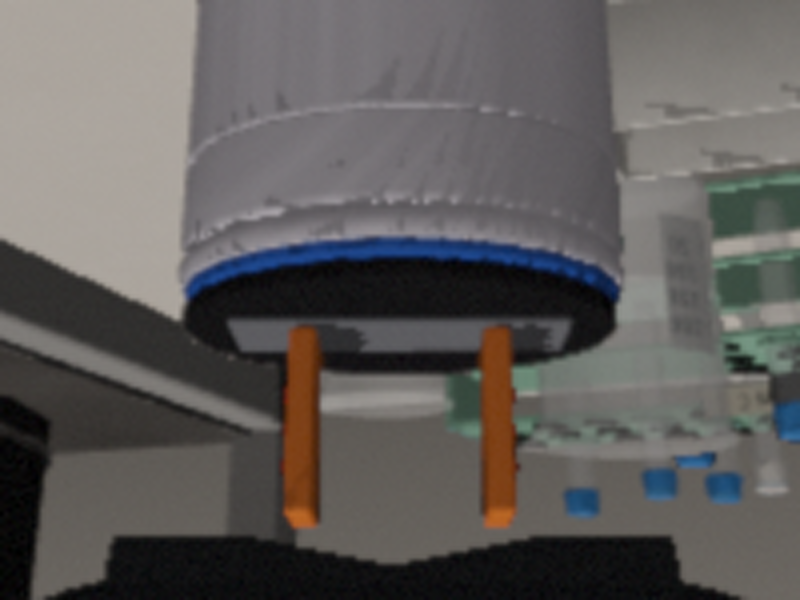

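```bash
python3 - <<'E'
from h import *
s=dict(np.load("s8.npz"));K=W("wrist",s);im=cv2.imread("pics/w8.png")
h=cv2.cvtColor(im,cv2.COLOR_BGR2HSV);m=(h[...,0]>100)&(h[...,0]<130)&(h[...,1]>110)
for u in(275,285,300,322,345,360,370):
    v=np.where(m[330:385,u])[0]+330;print(u,v.min() if len(v) else None,v.max() if len(v) else None,len(v))
cx=np.array([.543,-.376]);d=np.array([-.94,.34])
for rim in(.103,.107,.111):
  for off in(0,.002):
    f=[px(K,[*(cx+.041*d),rim])[1]]+[px(K,[*(cx+(.041-off)*d),rim+g])[1] for g in(.002,.006,.008)]
    print(rim,off,np.round(f,1))
E
```

```text
275 358 362 5
285 355 361 6
300 352 357 6
322 351 355 5
345 352 357 6
360 354 359 6
370 357 362 6
0.103 0 [333.  335.9 341.8 344.8]
0.103 0.002 [333.  336.8 342.7 345.6]
0.107 0 [338.8 341.8 347.8 350.8]
0.107 0.002 [338.8 342.7 348.6 351.6]
0.111 0 [344.8 347.8 353.8 356.9]
0.111 0.002 [344.8 348.6 354.6 357.7]
```

```bash
python3 - <<'E'
from h import *
s=dict(np.load("s8.npz"));K=W("wrist",s)
im=cv2.imread("pics/w8.png");h=cv2.cvtColor(im,cv2.COLOR_BGR2HSV);o=(h[...,0]<18)&(h[...,1]>140)&(h[...,2]>60);o[:,:285]=0;o[:,365:]=0
for v in(385,400,410,418):u=np.where(o[v])[0];print(v,u.min(),u.max(),u.max()-u.min()+1)
yw=np.radians(-20);t=np.array([-np.sin(yw),np.cos(yw)]);x=np.array([np.cos(yw),np.sin(yw)])
for rim in(.107,.113):
  for hw in(.020,.017):
    z=rim+.002+.036 # tab top
    for zz in(z,z-.02):
      a,b=[px(K,[*(np.array([.543,-.376])-.012*x+k*hw*t),zz]) for k in(-1,1)];print("spread",rim,hw,a.round(1),b.round(1),round(abs(a-b)[0],1))
s=dict(np.load("s7.npz"));K=W("wrist",s)
im=cv2.imread("pics/w7.png");h=cv2.cvtColor(im,cv2.COLOR_BGR2HSV);o=(h[...,0]<18)&(h[...,1]>140)&(h[...,2]>60);o[:,:270]=0;o[:,375:]=0
for v in(250,260,270,280):u=np.where(o[v])[0];print(v,u.min(),u.max(),u.max()-u.min()+1)
for rim in(.107,.113):
  for hw in(.020,.017):
    a,b=[px(K,[*(np.array([.543,-.376])+k*hw*t),rim+.038]) for k in(-1,1)];print("w7 spread",rim,hw,a.round(1),b.round(1))
E
```

```text
385 295 350 56
400 294 351 58
410 294 351 58
418 294 351 58
spread 0.107 0.02 [293.7 406.4] [352.1 406.3] 58.4
spread 0.107 0.02 [294.8 376.1] [350.9 376. ] 56.2
spread 0.107 0.017 [298.1 406.3] [347.7 406.3] 49.6
spread 0.107 0.017 [299.  376.1] [346.7 376. ] 47.7
spread 0.113 0.02 [293.4 415.9] [352.5 415.8] 59.1
spread 0.113 0.02 [294.5 384.9] [351.3 384.8] 56.8
spread 0.113 0.017 [297.8 415.9] [348.  415.8] 50.2
spread 0.113 0.017 [298.7 384.9] [347.  384.8] 48.3
250 286 359 74
260 286 359 74
270 286 358 73
280 287 358 72
w7 spread 0.107 0.02 [285.5 262.1] [357.8 262. ]
w7 spread 0.107 0.017 [290.9 262. ] [352.4 262. ]
w7 spread 0.113 0.02 [284.5 265.9] [358.9 265.8]
w7 spread 0.113 0.017 [290.1 265.9] [353.3 265.8]
```

```bash
python3 -c "
from workcell import monitor,job_done
s=monitor.state();print(s['time'],s['force'].round(1),abs(s['joint_vel']).max());print(job_done())"
```

```text
13.0333 [-0.3  0.5 -0.5] 0.012141989038426646
the job is handed in; nothing more can be done
None
```

The dust cap is on the lens and appears locked and level with nothing holding it. I handed the job in at 13.0 s of the 51 s allowed.

**What I did:** I pinched both tabs and lifted the cap. After finding the lens with the wrist camera, I lowered the cap in 1–2 mm steps. Contact began at TCP z of about 0.129 m. The force then rose about 1 N/mm over roughly 6 mm, until it met the hard stop at 0.123 m. The highest force I read while pressing was 11 N. Then I opened the jaws and backed off.

**Last checks:**
- **Tabs:** both are fully sprung out. The spread measured 58 px, against an expected 58–59 px at rest and about 50 px if the lugs were jammed in the lip.
- **Level and height:** the blue ring shows as an even sliver of 5–6 px all along the visible edge, so the cap is level. A fully locked cap should show 3–4 px and an unlocked one at least 9 px. The sliver is therefore a little thicker than ideal, which I put down to image blur and the cap sitting slightly off centre.
- **Robot:** it is touching nothing, with forces at about zero.

**What did not go cleanly:**
- When the jaws closed on the tabs, the fingertips pressed on the cap's flange with about 16 N.
- In the side-view pose for the last picture, joints 3 and 6 came very close to their limits but stayed inside them in every reading I took. I read a brief 17 N there, gone at the next reading, which I took to be the arm reaching those limits.
- I didn't tug the cap to test the lock.
- I didn't measure the beaker, petri dish or marker again at the end. The arm never went near the beaker or the marker at low height.

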